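# Fit the sweep nozzle and blank the spare dust port

### The arm

A 7-joint arm with a two-finger parallel gripper is mounted at the origin on the work surface. World frame = base frame: x ahead of the robot, y to its left, z up, the work surface at z = 0. Lengths are in mm, angles in rad, forces in N, time in s.
With the tool pointing down it reaches from about 400 to 875 mm from the base axis. Payload 4.4 kg.
Tool frame: the origin (TCP) lies between the finger pads; the fingertips stand 22 mm ahead of it and the grasp point (between the pads) lies 3 mm ahead of it; z points along the fingers, y is the line along which they close (so a half turn about z gives the same grasp; the last joint's range is limited). The gripper opens to 85 mm and grips with 20 to 120 N. Pads are 22 mm wide; open, the fingers measure 114 mm over their backs; the gripper's body (76 mm by 85 mm) begins 54 mm behind the grasp point. The pads swing forward as they close: fully open they stand 13 mm farther back than shut.
Start: joints at [1.156, 0.628, 0.038, 1.517, -0.027, 0.996, -0.02], TCP at [222.178, -610.864, 253.313] pointing down, gripper open.
Joint ranges: [-3.06, 3.06], [-0.37, 2.12], [-1.25, 1.32], [0.18, 2.47], [-1.1, 4.24], [0.23, 1.98], [-2.94, 2.94]. Speed limits (rad/s): [2.57, 2.57, 3.14, 3.14, 3.14, 3.14, 3.14].

### API

Orientations are given as [roll, pitch, yaw] about the fixed x, y, z axes, in that order (R = Rz(yaw) Ry(pitch) Rx(roll)).
In Python, from cell import ctrl gives the robot as it stands.
- The arm moves only by the tool step_arm, never from a script. Its argument "plan" is a list of rows, each an object of numbers: "dx", "dy", "dz": the shift along the tool's x, y, z scaled (see below); "ax", "ay", "az": the turn, a rotation vector about the tool's x, y, z scaled (see below); "gripper": the opening, from 0 (shut) to 1 (fully open). A call has 1 to 20 rows; each row shifts and turns the commanded pose from where the row before left it, along the tool's axes as they then stand; what a row does not reach is not made up. The controller multiplies each number of a shift by 0.3 m and each number of a turn by 90 degrees. A row lasts 1/8 s, in which the tool goes at most 62.5 mm and 10.7 degrees, less where a joint would pass 70% of its speed; a pose out of reach is approached as far as the arm can. A call with a number of a shift or a turn outside -1 to 1 is refused whole. A call with a gripper value outside its range is refused whole. The fingers move at their own pace and stop on an object; the grip force is fixed at half the most. Time passes only in rows, so rows that do not move let the fingers close. It gives the time, the measured TCP pose, the force, the opening and the grip force at its end, in the units of the state.
- ctrl.read_state(): the state, without advancing time (a new reading comes with each control period).
- ctrl.get_image(name): name is "scene" or "top"; returns a dict with "color" (480x640x3 uint8, red, green, blue), "range_z" (480x640 float32, mm along the optical axis (not along the pixel's ray), 0 where there is no reading), "fx", "fy", "cx", "cy" (pixels), "k1" (the pictures are not rectified: a ray, as slopes to the right and down, at radius r is drawn at 1 + k1 r^2 times it, then the intrinsics apply), "T" (4x4, takes a point from camera to world coordinates). Camera axes: x right, y down, z forward; pixel columns grow to the right and rows downward; lengths in mm; the calibration is good to about 2 mm. A picture is of the moment at which its call begins.
- ctrl.finish_job(): hands the job in; it is judged then, once.
The state is a dict: "clock": time; "qpos": joint angles; "qd": joint speeds; "tau": joint torques, N m; "eef_pos": TCP position; "tool_rot": TCP orientation; "force": force on the tool from outside, world axes, zero at the start; "torque": the same for the moment, N m; "width": finger opening in mm; "gripper_force": force on a finger pad.
Only numpy, scipy, OpenCV 4.12 (cv2) and the standard library are available. Lean on these libraries where they do the work, as an engineer would, in place of code of your own. Each camera call takes 0.05 s, during which the arm holds its last target. There are 200 camera calls.

### The job

Get the bench's dust extraction ready: press the wide-mouthed sweep nozzle onto the thicker tapered spigot and the blanking cap onto the thinner one, each pushed fully home so that its rim sits against the collar and friction alone holds it. Push firmly but do not ram them, and leave the other things on the bench where they are.

Things in the scene. Friction and masses are not known exactly. Their poses are not given: they have to be found in the camera images.
- nozzle: Black plastic sweep nozzle, 137 mm tall, about 150 g, standing socket down. Origin: centre of the socket's open rim (its underside); z runs up its axis to the flat mouth. Socket 56 mm across outside, 60 mm high, bore 45.6 mm across at the rim, narrowing 1 in 16 on the radius.
- nozzle_grip (a point): Point on the nozzle's axis, 112 mm above its rim, axes as the nozzle's: the middle of the flat rectangular mouth, 96 mm along x, 28 mm thick along y, from 90 to 137 mm above the rim; stiff, to be pinched across y. Pressing: first rub on the ribs about 19 mm short of home, then the push needed grows steadily to 8 to 16 N as the rim meets the collar, a hard stop (20 to 30 N makes sure). 
- cap: Black plastic blanking cap, 100 mm tall, about 90 g, standing open end down. Origin: centre of its open rim (its underside); z runs up its axis to the grip. Body round, 39 mm across (42 mm band at 48 to 56 mm height), 64 mm high, bore 27.6 mm across at the rim, narrowing 1 in 16 on the radius, 58 mm deep.
- cap_grip (a point): Point on the cap's axis, 82 mm above its rim, axes as the cap's: the middle of the flat grip, 38 mm along x, 18 mm thick along y, from 64 to 100 mm above the rim. Pressing: first rub on the ribs about 19 mm short of home, then the push needed grows steadily to 8 to 16 N as the rim meets the collar, a hard stop (20 to 30 N makes sure). Pushed less it stays proud; home, it resists a pull of some 5 N.
- wide_port: Dust port with the thicker spigot, fixed. Plywood base plate 120 x 120 x 14 mm; origin: centre of its underside. 65 mm above the origin is a stiff swivel (slips only above 6 N m); from it the pipe leans 0.15 to 0.5 rad off vertical towards the plate's -x, the collar's upper face 60 mm along it. A push of over about 60 N cracks the spigot.
- slim_port: Dust port with the thinner spigot, fixed. Plywood base plate 120 x 120 x 14 mm; origin: centre of its underside. 65 mm above the origin is a stiff swivel (slips only above 6 N m); from it the pipe leans 0.15 to 0.5 rad off vertical towards the plate's -x, the collar's upper face 60 mm along it. A push of over about 60 N cracks the spigot.
- wide_port_collar (a point): Centre of the upper face of the thicker port's collar (64 mm across); z points out along the spigot. Six springy ribs taper from 48 mm across at the collar to 43.7 mm 34 mm above it (1 in 16 on the radius) and give up to 3.5 mm; a coned nose, 33 mm across at its tip, ends 53 mm above the collar. Part home: its origin is here, its z along this z; any turn about z will do.
- slim_port_collar (a point): Centre of the upper face of the thinner port's collar (46 mm across); z points out along the spigot. Six springy ribs taper from 30 mm across at the collar to 25.7 mm 34 mm above it (1 in 16 on the radius) and give up to 3.5 mm; a coned nose, 20 mm across at its tip, ends 53 mm above the collar. Part home: its origin is here, its z along this z; any turn about z will do.
- glue: Bystander: white glue bottle, upright, 54 mm across, 150 mm tall; origin: centre of its underside.
- nail_tin: Bystander: open tin of nails, 88 mm across, 55 mm tall; origin: centre of its underside.
- hammer: Bystander: steel hammer with wooden handle, lying flat, 240 mm long; origin near its middle, on the bench.
- offcut_a: Bystander: pale wood offcut lying flat, 130 x 50 x 28 mm; origin: centre of its underside.
- offcut_b: Bystander: brown wood offcut lying flat, 90 x 60 x 35 mm; origin: centre of its underside.
- try_square_stock: Bystander: dark wooden stick lying flat, 110 x 22 x 22 mm; origin: centre of its underside.
Things that resemble listed ones, but are neither listed nor needed, are in the scene too. Of the things that look like the cap, the largest one is meant.

How it is judged:
By the outcome, as a careful person would: the job done as asked, in the order asked, and still so for the second after the job is handed in, with the robot touching nothing.
It also fails if it takes over 64 s, if anything falls off the work surface, if the arm or the gripper's body presses on something with over 40 N, if the wrist force passes 120 N, or if a joint passes its speed limit or range.

## Working session

There is one attempt and no reset: what is moved stays moved. The work goes in short steps, Python scripts to look and compute and a tool call to move; the robot and the scene stay as the last step left them, time stands still between calls to the robot, and variables do not carry over. Pictures are saved under pics/ and viewed, at most 12 in all, crops included, and the job is handed in when it is done.

Besides the shell and the picture viewer there is one more tool, called after "Call:" in YAML: its name, and indented under it one key for each argument. step_arm: Moves the arm, as the interface text tells. Shifts and turns lie within -1 to 1; 1 stands for 0.3 m of shift or 90 degrees of turn. Its arguments: {"type":"object","properties":{"plan":{"type":"array"}},"required":["plan"]}

```bash
ls; mkdir -p pics
python3 - <<'E'
from cell import ctrl
import numpy as np,cv2
s=ctrl.read_state();print({k:np.round(v,3).tolist() for k,v in s.items()})
for n in("scene","top"):
    d=ctrl.get_image(n);cv2.imwrite(f"pics/{n}0.png",d["color"][...,::-1]);np.savez(f"{n}0.npz",**d)
    print(n,d["fx"],d["fy"],d["cx"],d["cy"],d["k1"],np.round(d["T"],3).tolist(),(d["range_z"]>0).mean())
E
```

```text
pics
{'clock': 0.0, 'qpos': [1.156, 0.629, 0.038, 1.518, -0.027, 0.996, -0.02], 'qd': [0.0, 0.0, 0.0, -0.001, 0.0, 0.001, -0.0], 'tau': [0.0, -56.341, 1.226, -19.345, 0.011, 0.01, -0.0], 'eef_pos': [221.974, -610.285, 252.38], 'tool_rot': [-3.14, 0.0, 0.349], 'force': [-0.122, 0.566, -0.374], 'torque': [-0.026, 0.011, -0.011], 'gripper_force': 0.0, 'width': 85.537}
scene 547.6981274438898 547.6981274438898 321.370105898839 233.20919995870466 0.047279043267167656 [[0.786, 0.472, -0.399, 1033.071], [0.618, -0.585, 0.526, -609.871], [0.015, -0.66, -0.751, 1016.833], [0.0, 0.0, 0.0, 1.0]] 0.9958951822916666
top 549.328560291213 549.328560291213 319.3740135596425 244.280215131477 0.04805702380329054 [[-0.002, -0.998, 0.06, 484.61], [-1.0, 0.001, -0.013, 16.192], [0.012, -0.06, -0.998, 1319.63], [0.0, 0.0, 0.0, 1.0]] 0.995859375
```

View pics/scene0.png

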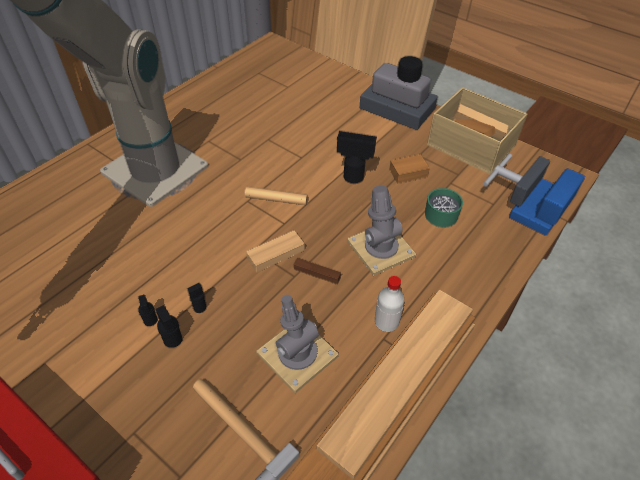

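View pics/top0.png

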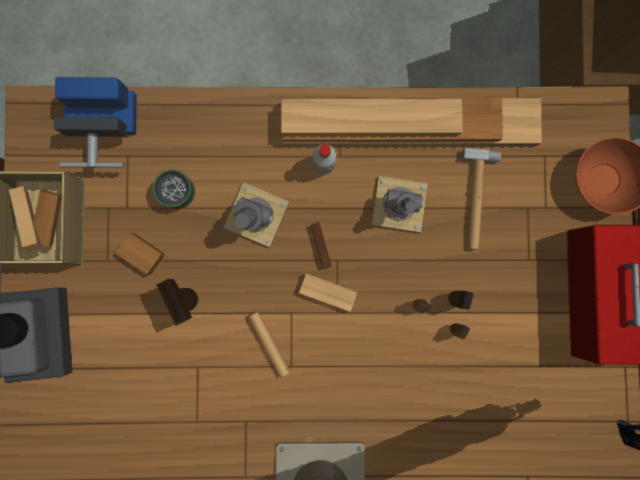

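```bash
cat > h.py <<'E'
import numpy as np,cv2
def cloud(d):
    v,u=np.mgrid[0:480,0:640]
    K=np.array([[d["fx"],0,d["cx"]],[0,d["fy"],d["cy"]],[0,0,1]],float)
    p=cv2.undistortPoints(np.stack([u,v],-1).reshape(-1,1,2).astype(float),K,np.array([float(d["k1"]),0,0,0.])).reshape(480,640,2)
    z=d["range_z"]
    P=np.dstack([p*z[...,None],z])@d["T"][:3,:3].T+d["T"][:3,3]
    P[z<=0]=np.nan
    return P
E
python3 - <<'E'
from h import *
np.set_printoptions(precision=1,suppress=True)
for n in("scene","top"):
    d=np.load(n+"0.npz");P=cloud(d);c=d["color"].astype(int)
    hsv=cv2.cvtColor(d["color"],cv2.COLOR_RGB2HSV)
    bench=np.abs(P[...,2])<8
    print(n,"bench z",np.nanmedian(P[...,2][bench]))
    reg=(np.hypot(P[...,0],P[...,1])>250)&(P[...,0]<800)&(np.abs(P[...,1])<480)
    obj=(reg&(P[...,2]>6)).astype(np.uint8)
    k,lab,st,_=cv2.connectedComponentsWithStats(obj)
    for i in range(1,k):
        if st[i,4]<60:continue
        m=lab==i;Q=P[m]
        print(st[i],"n",m.sum(),"ctr",np.median(Q,0),"min",Q.min(0),"max",np.percentile(Q,99.5,axis=0),"rgb",np.median(c[m],0))
E
```

```text
scene bench z 2.0857870827387615
[ 336  131   41   53 1400] n 1400 ctr [443.5 303.3 101.8] min [334.6 280.1   6.2] max [483.1 345.7 140.5] rgb [27. 26. 28.]
[389 155  41  28 808] n 808 ctr [548.3 409.1  34.4] min [494.7 365.6   6.1] max [591.  466.7  40.7] rgb [156. 106.  62.]
[245 187  64  18 673] n 673 ctr [335.  113.2  24.9] min [254.2  68.6   6. ] max [404.4 167.2  33.1] rgb [216. 167. 115.]
[ 346  186   70   89 2996] n 2996 ctr [641.9 136.3  45.6] min [535.6  71.7   6. ] max [709.  198.6 177.5] rgb [115. 110. 110.]
[ 424  188   39   39 1147] n 1147 ctr [694.6 332.5  39.2] min [647.5 291.9   6. ] max [735.5 381.8  59.1] rgb [56. 89. 76.]
[ 246  231   59   41 1245] n 1245 ctr [456.2 -27.3  28.7] min [405.6 -91.4   6. ] max [495.6  42.9  34.5] rgb [202. 156. 107.]
[294 258  47  26 566] n 566 ctr [565.7  -7.3  21.7] min [499.6 -30.2   6.3] max [617.1  19.2  28.2] rgb [89. 56. 37.]
[ 375  276   29   56 1172] n 1172 ctr [767.5 -26.1  91.5] min [727.6 -40.    6. ] max [787.6   5.2 153.7] rgb [159. 150. 147.]
[187 281  20  32 415] n 415 ctr [ 426.9 -240.9   51.2] min [ 369.2 -253.1    6
[... 1547 characters left out ...]
28.2] min [405.7 -88.2   6.1] max [489.8  45.5  34.5] rgb [180. 143.  97.]
[ 156  279   43   47 1126] n 1126 ctr [436.8 311.7 101.1] min [384.3 284.7   6.3] max [481.6 346.4 141.2] rgb [39. 29. 20.]
[448 290  26  20 371] n 371 ctr [ 436.  -317.2   80.4] min [ 413.7 -345.8    6.9] max [ 453.6 -304.5  105.2] rgb [35. 26. 19.]
[413 299  18  14 196] n 196 ctr [ 419.6 -231.8   51.9] min [ 401.7 -255.9    6.5] max [ 434.  -220.3   81.6] rgb [61. 48. 35.]
[248 312  43  65 819] n 819 ctr [329.8 117.6  25.4] min [255.6  69.2   6.6] max [401.3 162.8  33.8] rgb [170. 135.  91.]
[450 323  21  17 223] n 223 ctr [ 364.  -317.5   60.2] min [ 338.4 -339.5    6.3] max [ 376.7 -306.9   81.3] rgb [52. 38. 25.]
```

Run:
```python
from h import *
np.set_printoptions(precision=3,suppress=True)
def box(P,lo,hi):
    return P[(P>lo).all(-1)&(P<hi).all(-1)]
for n in("scene","top"):
    d=np.load(n+"0.npz");P=cloud(d);hsv=cv2.cvtColor(d["color"],cv2.COLOR_RGB2HSV)
    for nm,lo,hi,h in(("nozzle",[370,260,8],[500,370,160],137),("cap",[395,-365,8],[470,-285,120],100)):
        Q=box(P,lo,hi);z=Q[:,2]
        T=Q[z>h-5]
        print(n,nm,len(T),"ztop med",np.median(T[:,2]),"mean",T.mean(0)[:2],cv2.minAreaRect(T[:,:2].astype(np.float32)))
        B=Q[(z>10)&(z<58)]
        if len(B)>20:
            # circle fit, fixed axis vertical
            A=np.c_[2*B[:,:2],np.ones(len(B))];s=np.linalg.lstsq(A,(B[:,:2]**2).sum(1),rcond=None)[0]
            print("   circle",s[:2],np.sqrt(s[2]+s[0]**2+s[1]**2),len(B))
    for nm,lo,hi in(("wide",[530,60,6],[720,225,220]),("slim",[580,-270,6],[735,-125,220])):
        Q=box(P,lo,hi);z=Q[:,2]
        L=Q[(z>9)&(z<20)];r=cv2.minAreaRect(L[:,:2].astype(np.float32))
        print(n,nm,"plate",len(L),np.median(L[:,2]),r)
        S=Q[z>120];print("   spig z percentiles",np.percentile(z,[50,90,99,100]))
        c=np.array([*r[0],65.]);
        S=Q[z>110];a=S.mean(0)-c
        for _ in range(20):
            a/=np.linalg.norm(a);t=(S-c)@a;T=S[np.abs(t-113)<3];
            if len(T)<5:break
            a=T.mean(0)-c
        print("   tip",len(T),T.mean(0),"dist",np.linalg.norm(a),"lean",np.arctan2(np.hypot(*a[:2]),a[2]),"az",np.degrees(np.arctan2(a[1],a[0])),"tmax",t.max())
```

```text
scene nozzle 236 ztop med 136.33117380279765 mean [436.24  314.847] ((435.2389221191406, 314.89581298828125), (96.59827423095703, 36.3797721862793), 25.817214965820312)
   circle [435.525 314.005] 26.034853069863033 280
scene cap 171 ztop med 102.23188154239665 mean [ 437.047 -327.953] ((435.827880859375, -327.2726135253906), (17.883121490478516, 39.92963790893555), 74.16853332519531)
   circle [ 435.225 -327.03 ] 18.4411950938552 247
scene wide plate 1120 15.244333681531884 ((625.3090209960938, 153.37432861328125), (122.82598876953125, 148.51905822753906), 67.91304779052734)
   spig z percentiles [ 43.906 151.912 175.932 180.664]
   tip 79 [608.867 160.963 175.389] dist 111.86430369739672 lean 0.16259964085657638 az 155.22504880687546 tmax 115.60562107240143
scene slim plate 1669 15.888124450589316 ((662.0155029296875, -192.71475219726562), (121.3642349243164, 121.38813018798828), 80.95581817626953)
   spig z percentiles [ 21.898 128.717 176.274 180.356]
   tip 78 [ 636.627 -188.953  175.854] dist 113.78584837482998 lean 0.22751770939955443 az 171.5724650340336 tmax 117.515019069061
[... 391 characters left out ...]
rcle [ 432.981 -325.805] 20.236597761878116 76
top wide plate 1394 14.461521386749268 ((630.8278198242188, 141.191650390625), (140.9604949951172, 120.00445556640625), 67.34410095214844)
   spig z percentiles [ 17.341 162.748 177.187 180.541]
   tip 159 [603.172 163.229 172.74 ] dist 113.39483504287409 lean 0.3171369809231362 az 141.45046513518756 tmax 118.11085830758756
top slim plate 1530 14.479332904705416 ((651.9519653320312, -190.738037109375), (120.40792846679688, 157.9871826171875), 81.31939697265625)
   spig z percentiles [ 16.706 123.333 175.818 180.14 ]
   tip 58 [ 633.662 -187.627  175.95 ] dist 112.49091863566991 lean 0.1656845008677089 az 170.3473375374592 tmax 115.93132686608696
```

Run:
```python
import cv2,numpy as np
a=cv2.imread("pics/scene0.png");b=cv2.imread("pics/top0.png")
R=lambda i,x,y,w,h:cv2.resize(i[y:y+h,x:x+w],(400,300),interpolation=cv2.INTER_CUBIC)
cv2.imwrite("pics/crops.png",np.vstack([np.hstack([R(a,320,120,120,90),R(a,110,275,120,90)]),np.hstack([R(b,140,260,80,60),R(b,400,280,80,60)])]))
```

```text
(no output)
```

View pics/crops.png

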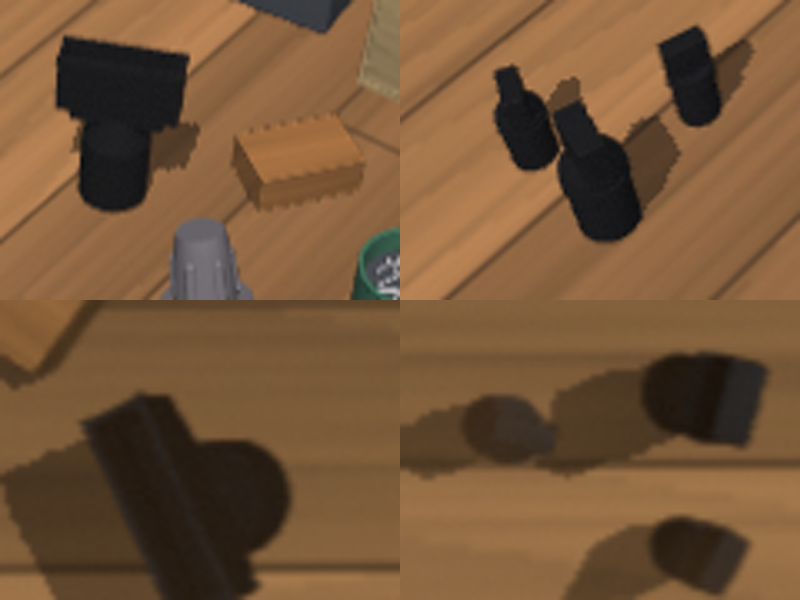

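```bash
cat > ports.py <<'E'
from h import *
from scipy.optimize import least_squares
np.set_printoptions(precision=3,suppress=True)
SH={"scene":[-.85,.75,-1.7],"top":[.85,-.75,-.35]}
D={n:np.load(n+"0.npz") for n in SH};C={n:cloud(D[n])+SH[n] for n in SH}
for nm,lo,hi in(("wide",[530,60,6],[720,225,220]),("slim",[580,-270,6],[735,-125,220])):
    pc=[];S=[]
    for n in SH:
        P=C[n];hsv=cv2.cvtColor(D[n]["color"],cv2.COLOR_RGB2HSV)
        inb=(P>lo).all(-1)&(P<hi).all(-1)
        m=(inb&(P[...,2]>11)&(P[...,2]<17.5)).astype(np.uint8)
        m=cv2.morphologyEx(m,cv2.MORPH_OPEN,np.ones((3,3)))
        k,l,st,_=cv2.connectedComponentsWithStats(m);m=l==1+st[1:,4].argmax()
        r=cv2.minAreaRect(P[m][:,:2].astype(np.float32));print(nm,n,"plate",m.sum(),np.array(r[0]),np.array(r[1]),r[2])
        pc.append(r[0])
        S.append(P[inb&(P[...,2]>95)&(hsv[...,1]<70)])
    S=np.vstack(S)
    tip=S[S[:,2]>165].mean(0)
    # axis: point at z=150 (x,y), slope (sx,sy); linear radius
    def res(p,Q):
        a=np.array([p[2],p[3],1]);a/=np.linalg.norm(a);q=Q-[p[0],p[1],150];t=q@a
        return np.linalg.norm(q-np.outer(t,a),axis=1)-(p[4]+p[5]*t)
    p=np.array([tip[0],tip[1],-.1,0,18,-.1])
    for _ in range(8):
        a=np.array([p[2],p[3],1]);a/=np.linalg.norm(a)
        t=(S-[p[0],p[1],150])@a
        Q=S[(t>-18)&(t<22)&(np.linalg.norm(S-[p[0],p[1],150]-np.outer(t,a),axis=1)<32)]
        f=least_squares(res,p,args=(Q,),loss="soft_l1",f_scale=1);p=f.x
    print("  axis",p,len(Q),"rms",np.sqrt(np.median(res(p,Q)**2)),"lean",np.arctan(np.hypot(p[2],p[3])),"az",np.degrees(np.arctan2(p[3],p[2])),"at z65",p[:2]-85*p[2:4])
E
python3 ports.py
```

```text
wide scene plate 372 [622.064 115.971] [ 46.606 116.627] 66.96603393554688
wide top plate 100 [658.891  94.012] [29.338 32.512] 76.0914306640625
  axis [610.507 160.799  -0.223   0.034  19.606  -0.194] 564 rms 1.1689576949377787 lean 0.22225911012623573 az 171.45108164233224 at z65 [629.503 157.943]
slim scene plate 1190 [ 660.818 -192.379] [119.904 121.26 ] 81.69607543945312
slim top plate 47 [ 681.827 -146.671] [24.56  14.357] 2.3476316928863525
  axis [ 640.486 -189.102   -0.239    0.031   11.405   -0.093] 285 rms 0.9087043510987893 lean 0.23617614927525377 az 172.7040562072585 at z65 [ 660.777 -191.7  ]
```

```bash
cat > plate.py <<'E'
from ports import *
print("----")
for nm,lo,hi in(("wide",[530,60,-5],[720,225,24]),("slim",[570,-280,-5],[745,-115,24])):
    for n in SH:
        P=C[n];d=D[n];hsv=cv2.cvtColor(d["color"],cv2.COLOR_RGB2HSV).astype(int)
        c=P[...,:2]
        inb=(P>lo).all(-1)&(P<hi).all(-1)
        g=d["color"].astype(int)
        top=inb&(P[...,2]>10)
        b=inb&(P[...,2]<5)
        print(nm,n,"plate hsv",np.median(hsv[top],0),"bench hsv",np.median(hsv[b],0))
        m=(inb&(hsv[...,1]<np.median(hsv[b],0)[1]-22)&(hsv[...,1]>45)&(hsv[...,2]>90)).astype(np.uint8)
        m=cv2.morphologyEx(m,cv2.MORPH_OPEN,np.ones((3,3)))
        k,l,st,_=cv2.connectedComponentsWithStats(m);m=l==1+st[1:,4].argmax()
        # cast rays onto z=14
        K=np.array([[d["fx"],0,d["cx"]],[0,d["fy"],d["cy"]],[0,0,1]],float)
        v,u=np.nonzero(m);p=cv2.undistortPoints(np.stack([u,v],-1)[:,None].astype(float),K,np.array([float(d["k1"]),0,0,0.]))[:,0]
        R=np.c_[p,np.ones(len(p))]@d["T"][:3,:3].T;o=d["T"][:3,3]
        X=(o+R*((14-o[2])/R[:,2])[:,None])[:,:2]+SH[n][:2]
        r=cv2.minAreaRect(X.astype(np.float32));print("   ",m.sum(),np.array(r[0]),np.array(r[1]),r[2])
E
python3 plate.py | sed -n '/----/,$p'
```

```text
----
wide scene plate hsv [ 19.  99. 183.] bench hsv [ 14. 137. 149.]
    1083 [636.643 148.09 ] [124.648 126.731] 66.84919738769531
wide top plate hsv [ 21.  97. 157.] bench hsv [ 15. 135. 127.]
    1244 [635.915 150.032] [120.725 120.732] 67.05123138427734
slim scene plate hsv [ 19.  99. 183.] bench hsv [ 14. 137. 152.]
    1647 [ 661.376 -193.375] [123.003 123.717] 81.36909484863281
slim top plate hsv [ 21.   97.  156.5] bench hsv [ 15. 135. 128.]
    1367 [ 661.022 -192.205] [119.874 120.822] 81.41612243652344
```

Run:
```python
import cv2,numpy as np
a=cv2.imread("pics/scene0.png");b=cv2.imread("pics/top0.png")
R=lambda i,x,y,w,h:cv2.resize(i[y:y+h,x:x+w],(400,300),interpolation=cv2.INTER_CUBIC)
cv2.imwrite("pics/crops2.png",np.vstack([np.hstack([R(a,320,180,120,90),R(a,240,295,120,90)]),np.hstack([R(b,210,180,90,68),R(b,360,170,90,68)])]))
```

```text
(no output)
```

View pics/crops2.png

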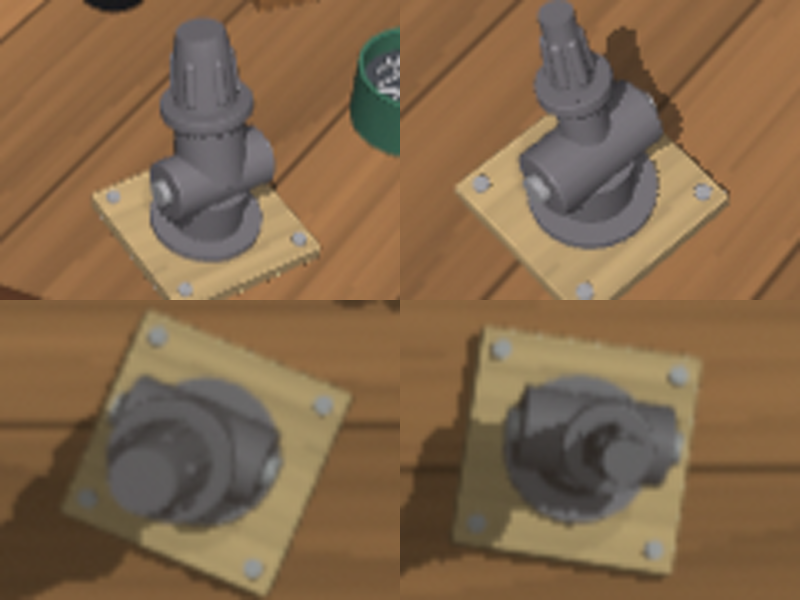

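```bash
cat > wp.py <<'E'
import sys,numpy as np
from scipy.spatial.transform import Rotation as Rn
np.set_printoptions(precision=4,suppress=True)
def legs(pos,R,wps):
    """wps: list of (pos, R or None); prints turn (in tool frame, /90deg) then shift (/300mm) per leg"""
    for p,Rt in wps:
        if Rt is not None:
            w=(R.inv()*Rt).as_rotvec();print("turn deg",np.degrees(np.linalg.norm(w)).round(1),"units",w/(np.pi/2));R=Rt
        s=R.inv().apply(np.array(p)-pos);print("shift",np.linalg.norm(s).round(1),"units",s/300);pos=np.array(p)
def down(yaw): return Rn.from_euler("xyz",[np.pi,0,yaw])
def now():
    from cell import ctrl
    s=ctrl.read_state();print("t",round(s["clock"],2),"pos",s["eef_pos"],"rot",s["tool_rot"],"q",np.array(s["qpos"]),"F",s["force"],"M",s["torque"],"w",s["width"],s["gripper_force"])
    return np.array(s["eef_pos"]),Rn.from_euler("xyz",s["tool_rot"])
# parts: world estimates
NOZ=np.array([434.7,315.5,0]);CAP=np.array([434.7,-326.5,0])
def port(c,az,lean):
    a=np.radians(az);u=np.array([np.sin(lean)*np.cos(a),np.sin(lean)*np.sin(a),np.cos(lean)])
    return np.array([*c,65.])+60*u,u
WIDE=port([636.0,149.7],157.0,.312);SLIM=port([661.1,-192.6],171.4,.237)
E
python3 - <<'E'
from wp import *
p,R=now()
legs(p,R,[([222,-611,340],None),([500,-350,340],None),([520,0,340],None),([434.7,315.5,250],down(np.radians(25.9)))])
E
```

```text
t 0.1 pos [ 221.9815 -610.363   252.4683] rot [-3.1399  0.0001  0.3488] q [ 1.1562  0.6293  0.0385  1.5183 -0.027   0.9963 -0.02  ] F [ 0.8105 -0.0203  0.5172] M [-0.0103  0.0298 -0.0276] w 85.55621059473079 0.0
shift 87.5 units [-0.0007  0.0015 -0.2918]
shift 381.3 units [ 1.1682 -0.5009  0.0008]
shift 350.6 units [ 0.4614 -1.0736  0.0018]
turn deg 5.9 units [-0.0011 -0.     -0.0657]
shift 339.0 units [ 0.2036 -1.0702  0.3   ]
```

Call:
step_arm:
  plan:
    - {"dz": -0.146,"gripper": 1}
    - {"dz": -0.146,"gripper": 1}
    - {"dx": 0.146,"dy": -0.0626,"gripper": 1}
    - {"dx": 0.146,"dy": -0.0626,"gripper": 1}
    - {"dx": 0.146,"dy": -0.0626,"gripper": 1}
    - {"dx": 0.146,"dy": -0.0626,"gripper": 1}
    - {"dx": 0.146,"dy": -0.0626,"gripper": 1}
    - {"dx": 0.146,"dy": -0.0626,"gripper": 1}
    - {"dx": 0.146,"dy": -0.0626,"gripper": 1}
    - {"dx": 0.146,"dy": -0.0626,"gripper": 1}
    - {"dx": 0.0577,"dy": -0.134,"gripper": 1}
    - {"dx": 0.0577,"dy": -0.134,"gripper": 1}
    - {"dx": 0.0577,"dy": -0.134,"gripper": 1}
    - {"dx": 0.0577,"dy": -0.134,"gripper": 1}
    - {"dx": 0.0577,"dy": -0.134,"gripper": 1}
    - {"dx": 0.0577,"dy": -0.134,"gripper": 1}
    - {"dx": 0.0577,"dy": -0.134,"gripper": 1}
    - {"dx": 0.0577,"dy": -0.134,"gripper": 1}
    - {"az": -0.0657,"gripper": 1}
    - {"gripper": 1}

```text
invalid input
```

Run:
```python
from wp import *
p,R=now()
legs(p,R,[([434.7,315.5,200],down(np.radians(25.9))),([434.7,315.5,115],None)])
```

```text
t 0.1 pos [ 221.9815 -610.363   252.4683] rot [-3.1399  0.0001  0.3488] q [ 1.1562  0.6293  0.0385  1.5183 -0.027   0.9963 -0.02  ] F [ 0.8105 -0.0203  0.5172] M [-0.0103  0.0298 -0.0276] w 85.55621059473079 0.0
turn deg 5.9 units [-0.0011 -0.     -0.0657]
shift 951.4 units [ 1.9859 -2.4665  0.1749]
shift 85.0 units [ 0.     -0.      0.2833]
```

Call:
step_arm:
  plan:
    - {"dx": 0,"dy": 0,"dz": -0.146,"ax": 0,"ay": 0,"az": 0,"gripper": 1}
    - {"dx": 0,"dy": 0,"dz": -0.146,"ax": 0,"ay": 0,"az": 0,"gripper": 1}

```text
clock: 0.35
eef_pos: [222.0, -610.3, 340.9]
tool_rot: [-3.139, 0.0, 0.349]
force: [0.1, -1.0, 0.7]
width: 85.6
gripper_force: 0.0
```

All keys are required. The move tracks well.

Call:
step_arm:
  plan:
    - {"dx": 0.146,"dy": -0.0626,"dz": 0,"ax": 0,"ay": 0,"az": 0,"gripper": 1}
    - {"dx": 0.146,"dy": -0.0626,"dz": 0,"ax": 0,"ay": 0,"az": 0,"gripper": 1}
    - {"dx": 0.146,"dy": -0.0626,"dz": 0,"ax": 0,"ay": 0,"az": 0,"gripper": 1}
    - {"dx": 0.146,"dy": -0.0626,"dz": 0,"ax": 0,"ay": 0,"az": 0,"gripper": 1}
    - {"dx": 0.146,"dy": -0.0626,"dz": 0,"ax": 0,"ay": 0,"az": 0,"gripper": 1}
    - {"dx": 0.146,"dy": -0.0626,"dz": 0,"ax": 0,"ay": 0,"az": 0,"gripper": 1}
    - {"dx": 0.146,"dy": -0.0626,"dz": 0,"ax": 0,"ay": 0,"az": 0,"gripper": 1}
    - {"dx": 0.146,"dy": -0.0626,"dz": 0,"ax": 0,"ay": 0,"az": 0,"gripper": 1}
    - {"dx": 0.0577,"dy": -0.134,"dz": 0,"ax": 0,"ay": 0,"az": 0,"gripper": 1}
    - {"dx": 0.0577,"dy": -0.134,"dz": 0,"ax": 0,"ay": 0,"az": 0,"gripper": 1}
    - {"dx": 0.0577,"dy": -0.134,"dz": 0,"ax": 0,"ay": 0,"az": 0,"gripper": 1}
    - {"dx": 0.0577,"dy": -0.134,"dz": 0,"ax": 0,"ay": 0,"az": 0,"gripper": 1}
    - {"dx": 0.0577,"dy": -0.134,"dz": 0,"ax": 0,"ay": 0,"az": 0,"gripper": 1}
    - {"dx": 0.0577,"dy": -0.134,"dz": 0,"ax": 0,"ay": 0,"az": 0,"gripper": 1}
    - {"dx": 0.0577,"dy": -0.134,"dz": 0,"ax": 0,"ay": 0,"az": 0,"gripper": 1}
    - {"dx": 0.0577,"dy": -0.134,"dz": 0,"ax": 0,"ay": 0,"az": 0,"gripper": 1}
    - {"dx": 0,"dy": 0,"dz": 0,"ax": 0,"ay": 0,"az": -0.066,"gripper": 1}

```text
clock: 2.48
eef_pos: [520.1, 4.5, 340.7]
tool_rot: [-3.139, -0.0, 0.462]
force: [1.0, -0.8, 0.5]
width: 85.4
gripper_force: 0.0
```

Run:
```python
from wp import *
p,R=now()
legs(p,R,[([434.7,315.5,200],down(np.radians(25.9))),([434.7,315.5,115],None)])
```

```text
t 2.48 pos [520.1349   4.4528 340.6726] rot [-3.1394 -0.0004  0.4625] q [ 0.0251  0.3488 -0.1194  1.7524  0.0446  1.0435 -1.2179] F [ 0.9883 -0.8228  0.4836] M [-0.0559 -0.0083 -0.0024] w 85.42008131205661 0.0
turn deg 0.6 units [-0.0014 -0.0003  0.0066]
shift 351.9 units [ 0.1967 -1.0571  0.4689]
shift 85.0 units [ 0.     -0.      0.2833]
```

Call:
step_arm:
  plan:
    - {"dx": 0.0246,"dy": -0.131,"dz": 0.0586,"ax": 0,"ay": 0,"az": 0.0066,"gripper": 1}
    - {"dx": 0.0246,"dy": -0.131,"dz": 0.0586,"ax": 0,"ay": 0,"az": 0,"gripper": 1}
    - {"dx": 0.0246,"dy": -0.131,"dz": 0.0586,"ax": 0,"ay": 0,"az": 0,"gripper": 1}
    - {"dx": 0.0246,"dy": -0.131,"dz": 0.0586,"ax": 0,"ay": 0,"az": 0,"gripper": 1}
    - {"dx": 0.0246,"dy": -0.131,"dz": 0.0586,"ax": 0,"ay": 0,"az": 0,"gripper": 1}
    - {"dx": 0.0246,"dy": -0.131,"dz": 0.0586,"ax": 0,"ay": 0,"az": 0,"gripper": 1}
    - {"dx": 0.0246,"dy": -0.131,"dz": 0.0586,"ax": 0,"ay": 0,"az": 0,"gripper": 1}
    - {"dx": 0.0246,"dy": -0.131,"dz": 0.0586,"ax": 0,"ay": 0,"az": 0,"gripper": 1}
    - {"dx": 0,"dy": 0,"dz": 0,"ax": 0,"ay": 0,"az": 0,"gripper": 1}
    - {"dx": 0,"dy": 0,"dz": 0,"ax": 0,"ay": 0,"az": 0,"gripper": 1}

```text
clock: 3.72
eef_pos: [438.9, 308.2, 200.1]
tool_rot: [3.141, 0.001, 0.442]
force: [0.8, -0.6, 0.3]
width: 85.8
gripper_force: 0.0
```

Run:
```python
from wp import *
p,R=now()
legs(p,R,[([434.7,315.5,200],down(np.radians(25.9))),([434.7,315.5,115],None)])
from cell import ctrl
import cv2
d=ctrl.get_image("scene")["color"];t=ctrl.get_image("top")["color"]
c=lambda i,x,y:cv2.resize(i[y:y+120,x:x+160],(400,300))
cv2.imwrite("pics/n1.png",np.hstack([c(d,280,60),c(t,100,230)])[...,::-1])
```

```text
t 3.73 pos [438.9138 308.1726 200.057 ] rot [3.1406 0.0008 0.4419] q [-0.5652  0.5392 -0.1475  1.8885  0.1154  0.723  -1.9077] F [ 0.8448 -0.59    0.3193] M [-0.0452 -0.0388 -0.0103] w 85.77439351035802 0.0
turn deg 0.6 units [ 0.0006  0.0005 -0.0065]
shift 8.5 units [-0.002  -0.0281  0.0002]
shift 85.0 units [ 0.     -0.      0.2833]
```

View pics/n1.png

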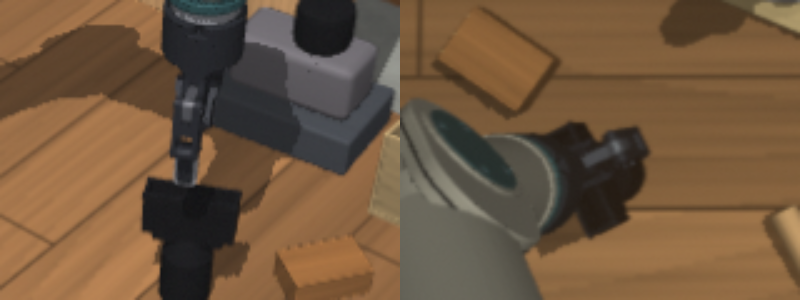

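Call:
step_arm:
  plan:
    - {"dx": -0.002,"dy": -0.028,"dz": 0,"ax": 0,"ay": 0,"az": -0.0065,"gripper": 1}
    - {"dx": 0,"dy": 0,"dz": 0.095,"ax": 0,"ay": 0,"az": 0,"gripper": 1}
    - {"dx": 0,"dy": 0,"dz": 0.095,"ax": 0,"ay": 0,"az": 0,"gripper": 1}
    - {"dx": 0,"dy": 0,"dz": 0.093,"ax": 0,"ay": 0,"az": 0,"gripper": 1}
    - {"dx": 0,"dy": 0,"dz": 0,"ax": 0,"ay": 0,"az": 0,"gripper": 1}
    - {"dx": 0,"dy": 0,"dz": 0,"ax": 0,"ay": 0,"az": 0,"gripper": 1}

```text
clock: 4.58
eef_pos: [435.2, 316.7, 116.3]
tool_rot: [-3.141, -0.001, 0.452]
force: [-0.1, 0.3, 0.7]
width: 85.4
gripper_force: 0.0
```

Run:
```python
from wp import *
p,R=now()
legs(p,R,[([434.7,315.5,115],down(np.radians(25.9)))])
```

```text
t 4.58 pos [435.2199 316.7359 116.3331] rot [-3.1412 -0.0014  0.4521] q [-0.6001  0.6693 -0.1227  1.9485  0.1504  0.531  -1.9451] F [-0.0981  0.3054  0.6784] M [-0.0151  0.0538  0.021 ] w 85.40198987770646 0.0
turn deg 0.1 units [-0.0003 -0.0009  0.    ]
shift 1.9 units [-0.0034  0.0029  0.0044]
```

Call:
step_arm:
  plan:
    - {"dx": -0.0034,"dy": 0.0029,"dz": 0.0044,"ax": 0,"ay": 0,"az": 0,"gripper": 1}
    - {"dx": 0,"dy": 0,"dz": 0,"ax": 0,"ay": 0,"az": 0,"gripper": 0}
    - {"dx": 0,"dy": 0,"dz": 0,"ax": 0,"ay": 0,"az": 0,"gripper": 0}
    - {"dx": 0,"dy": 0,"dz": 0,"ax": 0,"ay": 0,"az": 0,"gripper": 0}
    - {"dx": 0,"dy": 0,"dz": 0,"ax": 0,"ay": 0,"az": 0,"gripper": 0}
    - {"dx": 0,"dy": 0,"dz": 0,"ax": 0,"ay": 0,"az": 0,"gripper": 0}
    - {"dx": 0,"dy": 0,"dz": 0,"ax": 0,"ay": 0,"az": 0,"gripper": 0}
    - {"dx": 0,"dy": 0,"dz": 0,"ax": 0,"ay": 0,"az": 0,"gripper": 0}

```text
clock: 5.58
eef_pos: [434.3, 315.1, 114.2]
tool_rot: [3.142, -0.0, 0.452]
force: [-0.7, -0.2, 4.2]
width: 27.2
gripper_force: 62.9
```

Run:
```python
from wp import *
p,R=now()
C,u=WIDE;print("collar",C,"u",u)
# tool target: minimal tilt from current 'down' so z=-u; part origin is 115 ahead of TCP (p.z at grasp)
Rd=down(np.radians(25.9))
ax=np.cross([0,0,-1],-u);ang=np.arcsin(np.linalg.norm(ax))
tilt=Rn.from_rotvec(ax/np.linalg.norm(ax)*ang)
h=p[2]
for dyaw in(0,):
  Rt=tilt*Rd
  print("h",h,"tip z",-Rt.apply([0,0,1]))
  legs(p,R,[([434.7,315.5,h+195],None),(C+u*(h+80),None),(C+u*(h+80),Rt)])
```

```text
t 5.58 pos [434.2863 315.1355 114.2346] rot [ 3.1416 -0.0004  0.4523] q [-0.5995  0.6715 -0.1218  1.9532  0.1515  0.5252 -1.9449] F [-0.7218 -0.1945  4.2233] M [-0.1518  0.017  -0.0121] w 27.233832626611136 62.86640167236328
collar [619.0464 156.8964 122.1033] u [-0.2826  0.1199  0.9517]
h 114.23455843838637 tip z [-0.2826  0.1199  0.9517]
shift 195.0 units [ 0.002  -0.0005 -0.65  ]
shift 187.3 units [0.191  0.5943 0.0077]
turn deg 17.9 units [-0.1497  0.1303  0.0001]
shift 0.0 units [0. 0. 0.]
```

Call:
step_arm:
  plan:
    - {"dx": 0,"dy": 0,"dz": -0.1,"ax": 0,"ay": 0,"az": 0,"gripper": 0}
    - {"dx": 0,"dy": 0,"dz": -0.15,"ax": 0,"ay": 0,"az": 0,"gripper": 0}
    - {"dx": 0,"dy": 0,"dz": -0.15,"ax": 0,"ay": 0,"az": 0,"gripper": 0}
    - {"dx": 0,"dy": 0,"dz": -0.15,"ax": 0,"ay": 0,"az": 0,"gripper": 0}
    - {"dx": 0,"dy": 0,"dz": -0.1,"ax": 0,"ay": 0,"az": 0,"gripper": 0}
    - {"dx": 0,"dy": 0,"dz": 0,"ax": -0.075,"ay": 0.065,"az": 0,"gripper": 0}
    - {"dx": 0,"dy": 0,"dz": 0,"ax": -0.075,"ay": 0.065,"az": 0,"gripper": 0}
    - {"dx": 0,"dy": 0,"dz": 0,"ax": 0,"ay": 0,"az": 0,"gripper": 0}

```text
clock: 6.58
eef_pos: [430.5, 317.3, 308.0]
tool_rot: [2.903, -0.199, 0.485]
force: [0.1, 0.1, -1.3]
width: 27.8
gripper_force: 62.2
```

```bash
cat > plan2.py <<'E'
from wp import *
import sys
p,R=now()
C,u={"w":WIDE,"s":SLIM}[sys.argv[1]];h=float(sys.argv[2]);hh=[float(x) for x in sys.argv[3:]]
z=R.apply([0,0,1]);ax=np.cross(z,-u);n=np.linalg.norm(ax)
Rt=Rn.from_rotvec(ax/n*np.arcsin(n))*R if n>1e-6 else R
q=p+z*h-C;print("rim-collar along u",q@u,"lateral",q-(q@u)*u,"force along u",None)
legs(p,R,[(C+u*(h+a),Rt) for a in hh])
E
python3 plan2.py w 114.2 80 60
```

```text
t 6.58 pos [430.5012 317.2803 308.03  ] rot [ 2.9034 -0.1986  0.4845] q [-0.8355  0.3543 -0.0437  1.8961  0.4208  0.8455 -2.2602] F [ 0.0802  0.0532 -1.2738] M [0.1577 0.427  0.0248] w 27.796607647439725 62.2244131565094
rim-collar along u 135.26287367153716 lateral [-118.3993  130.5186  -51.6006] force along u None
turn deg 0.2 units [-0.0012  0.0016  0.    ]
shift 191.5 units [0.1767 0.585  0.1842]
turn deg 0.0 units [0. 0. 0.]
shift 20.0 units [0.     0.     0.0667]
```

Call:
step_arm:
  plan:
    - {"dx": 0.044,"dy": 0.146,"dz": 0.046,"ax": 0,"ay": 0,"az": 0,"gripper": 0}
    - {"dx": 0.044,"dy": 0.146,"dz": 0.046,"ax": 0,"ay": 0,"az": 0,"gripper": 0}
    - {"dx": 0.044,"dy": 0.146,"dz": 0.046,"ax": 0,"ay": 0,"az": 0,"gripper": 0}
    - {"dx": 0.044,"dy": 0.146,"dz": 0.046,"ax": 0,"ay": 0,"az": 0,"gripper": 0}
    - {"dx": 0,"dy": 0,"dz": 0,"ax": 0,"ay": 0,"az": 0,"gripper": 0}
    - {"dx": 0,"dy": 0,"dz": 0,"ax": 0,"ay": 0,"az": 0,"gripper": 0}

```text
clock: 7.32
eef_pos: [566.7, 175.8, 307.2]
tool_rot: [2.904, -0.201, 0.474]
force: [-0.4, 0.3, -1.7]
width: 27.4
gripper_force: 62.3
```

```bash
python3 plan2.py w 114.2 60 25
python3 - <<'E'
from h import *
from cell import ctrl
d=ctrl.get_image("scene");t=ctrl.get_image("top");np.savez("scene1.npz",**d);np.savez("top1.npz",**t)
c=lambda i,x,y:cv2.resize(i["color"][y:y+150,x:x+200],(400,300))
cv2.imwrite("pics/n2.png",np.hstack([c(d,280,110),c(t,150,140)])[...,::-1])
E
```

```text
t 7.33 pos [566.7051 175.7779 307.1938] rot [ 2.9044 -0.2008  0.4736] q [-0.4673  0.3988 -0.0171  1.8242  0.3633  0.7534 -1.8495] F [-0.361   0.329  -1.6578] M [0.1994 0.4923 0.0198] w 27.37373888486767 62.281211614608765
rim-collar along u 79.00937320460392 lateral [ 1.9215 -4.381   1.1226] force along u None
turn deg 0.2 units [-0.0004  0.0019 -0.    ]
shift 19.7 units [-0.001  -0.0166  0.0634]
turn deg 0.0 units [0. 0. 0.]
shift 35.0 units [-0.     -0.      0.1167]
```

View pics/n2.png

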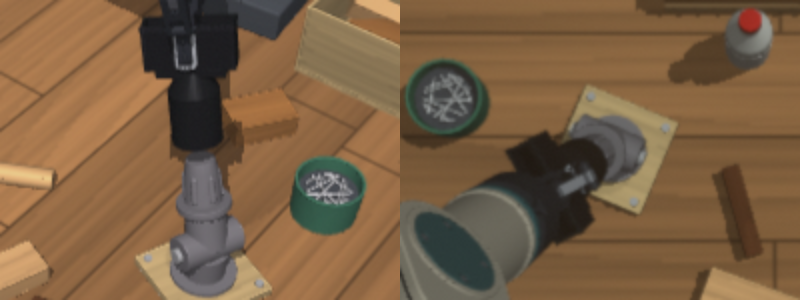

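Call:
step_arm:
  plan:
    - {"dx": -0.001,"dy": -0.0166,"dz": 0.03,"ax": 0,"ay": 0.0019,"az": 0,"gripper": 0}
    - {"dx": 0,"dy": 0,"dz": 0.033,"ax": 0,"ay": 0,"az": 0,"gripper": 0}
    - {"dx": 0,"dy": 0,"dz": 0,"ax": 0,"ay": 0,"az": 0,"gripper": 0}
    - {"dx": 0,"dy": 0,"dz": 0,"ax": 0,"ay": 0,"az": 0,"gripper": 0}

```text
clock: 7.92
eef_pos: [569.5, 179.2, 288.5]
tool_rot: [2.902, -0.205, 0.478]
force: [0.9, 0.8, -1.7]
width: 27.0
gripper_force: 62.3
```

```bash
python3 plan2.py w 114.2 25
```

```text
t 7.92 pos [569.4572 179.1985 288.456 ] rot [ 2.9024 -0.205   0.4777] q [-0.4779  0.4243 -0.008   1.844   0.3812  0.7065 -1.8736] F [ 0.8679  0.7581 -1.664 ] M [ 0.2666  0.4079 -0.0114] w 27.016332759426348 62.26881980895996
rim-collar along u 60.80854559219812 lateral [ 0.0878  1.3666 -0.1462] force along u None
turn deg 0.1 units [ 0.0003 -0.0013  0.    ]
shift 35.8 units [-0.0014  0.0042  0.1194]
```

Call:
step_arm:
  plan:
    - {"dx": -0.001,"dy": 0.004,"dz": 0.03,"ax": 0,"ay": 0,"az": 0,"gripper": 0}
    - {"dx": 0,"dy": 0,"dz": 0.03,"ax": 0,"ay": 0,"az": 0,"gripper": 0}
    - {"dx": 0,"dy": 0,"dz": 0.03,"ax": 0,"ay": 0,"az": 0,"gripper": 0}
    - {"dx": 0,"dy": 0,"dz": 0.03,"ax": 0,"ay": 0,"az": 0,"gripper": 0}
    - {"dx": 0,"dy": 0,"dz": 0,"ax": 0,"ay": 0,"az": 0,"gripper": 0}
    - {"dx": 0,"dy": 0,"dz": 0,"ax": 0,"ay": 0,"az": 0,"gripper": 0}

```text
clock: 8.68
eef_pos: [579.9, 173.6, 254.5]
tool_rot: [2.903, -0.205, 0.477]
force: [-0.5, -1.1, -0.8]
width: 27.5
gripper_force: 62.3
```

```bash
python3 plan2.py w 114.2 0
```

```text
t 8.68 pos [579.872  173.63   254.5058] rot [ 2.9026 -0.205   0.4774] q [-0.47    0.4767  0.0072  1.8666  0.403   0.6294 -1.8895] F [-0.4668 -1.1207 -0.7518] M [ 0.1709  0.5601 -0.0168] w 27.539222065562797 62.268497943878174
rim-collar along u 24.88674631818106 lateral [0.3409 0.1106 0.0873] force along u None
turn deg 0.1 units [ 0.0003 -0.0013  0.    ]
shift 24.9 units [-0.0005 -0.      0.083 ]
```

Call:
step_arm:
  plan:
    - {"dx": 0,"dy": 0,"dz": 0.013,"ax": 0,"ay": 0,"az": 0,"gripper": 0}
    - {"dx": 0,"dy": 0,"dz": 0.013,"ax": 0,"ay": 0,"az": 0,"gripper": 0}
    - {"dx": 0,"dy": 0,"dz": 0.013,"ax": 0,"ay": 0,"az": 0,"gripper": 0}
    - {"dx": 0,"dy": 0,"dz": 0.013,"ax": 0,"ay": 0,"az": 0,"gripper": 0}
    - {"dx": 0,"dy": 0,"dz": 0,"ax": 0,"ay": 0,"az": 0,"gripper": 0}

```text
clock: 9.3
eef_pos: [584.1, 171.8, 239.2]
tool_rot: [2.903, -0.204, 0.477]
force: [-2.0, 0.1, -1.7]
width: 27.4
gripper_force: 62.4
```

```bash
python3 plan2.py w 114.2 0
```

```text
t 9.3 pos [584.121  171.7664 239.1827] rot [ 2.9028 -0.2045  0.4774] q [-0.4684  0.5015  0.015   1.8747  0.4128  0.5962 -1.8978] F [-1.9729  0.1079 -1.7299] M [ 0.3052  0.9435 -0.0061] w 27.364175452578756 62.449482679367065
rim-collar along u 8.879140719266436 lateral [ 0.0069  0.1656 -0.0188] force along u None
turn deg 0.1 units [ 0.0001 -0.0009  0.    ]
shift 8.9 units [0.0003 0.0006 0.0296]
```

Call:
step_arm:
  plan:
    - {"dx": 0,"dy": 0,"dz": 0.01,"ax": 0,"ay": 0,"az": 0,"gripper": 0}
    - {"dx": 0,"dy": 0,"dz": 0.01,"ax": 0,"ay": 0,"az": 0,"gripper": 0}
    - {"dx": 0,"dy": 0,"dz": 0,"ax": 0,"ay": 0,"az": 0,"gripper": 0}

```text
clock: 9.68
eef_pos: [585.8, 171.2, 234.1]
tool_rot: [2.903, -0.205, 0.478]
force: [-3.8, 1.2, 3.1]
width: 27.3
gripper_force: 63.3
```

```bash
python3 plan2.py w 114.2 0;python3 - <<'E'
from h import *
from cell import ctrl
d=ctrl.get_image("scene");t=ctrl.get_image("top")
c=lambda i,x,y:cv2.resize(i["color"][y:y+120,x:x+160],(400,300))
cv2.imwrite("pics/n3.png",np.hstack([c(d,300,150),c(t,180,140)])[...,::-1])
E
```

```text
t 9.68 pos [585.7846 171.2308 234.0501] rot [ 2.9027 -0.205   0.4775] q [-0.4681  0.51    0.0179  1.8771  0.4166  0.5844 -1.901 ] F [-3.7578  1.2368  3.0909] M [ 0.2557  1.3381 -0.0638] w 27.25107710774473 63.2833456993103
rim-collar along u 3.4601217256213883 lateral [0.19   0.3039 0.0181] force along u None
turn deg 0.1 units [ 0.0001 -0.0013 -0.    ]
shift 3.5 units [-0.0003  0.0007  0.0115]
```

View pics/n3.png

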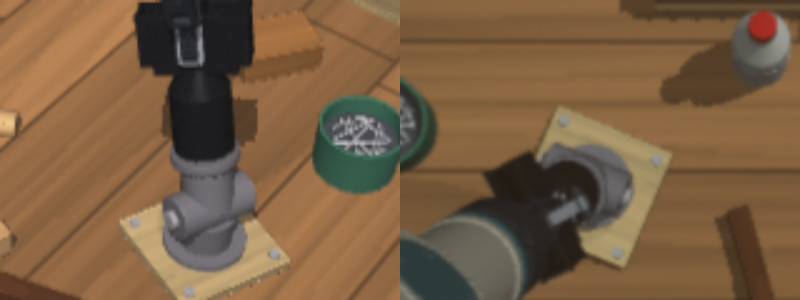

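Call:
step_arm:
  plan:
    - {"dx": -0.003,"dy": -0.0015,"dz": 0.007,"ax": 0,"ay": 0,"az": 0,"gripper": 0}
    - {"dx": 0,"dy": 0,"dz": 0.006,"ax": 0,"ay": 0,"az": 0,"gripper": 0}
    - {"dx": 0,"dy": 0,"dz": 0,"ax": 0,"ay": 0,"az": 0,"gripper": 0}

```text
clock: 10.15
eef_pos: [586.5, 170.8, 230.8]
tool_rot: [2.902, -0.207, 0.478]
force: [-5.3, 1.6, 6.4]
width: 27.4
gripper_force: 63.8
```

```bash
python3 plan2.py w 114.2 0
```

```text
t 10.15 pos [586.5478 170.8482 230.811 ] rot [ 2.9024 -0.2066  0.4777] q [-0.469   0.5147  0.0209  1.8806  0.4201  0.5747 -1.9047] F [-5.3305  1.5612  6.4196] M [ 0.1672  1.2671 -0.1479] w 27.384558388716037 63.7890100479126
rim-collar along u 0.11644127987685046 lateral [0.1843 0.3752 0.0074] force along u None
turn deg 0.2 units [ 0.0003 -0.0023  0.    ]
shift 0.3 units [0.0003 0.001  0.0004]
```

Call:
step_arm:
  plan:
    - {"dx": -0.003,"dy": -0.0015,"dz": 0.005,"ax": 0,"ay": 0,"az": 0,"gripper": 0}
    - {"dx": 0,"dy": 0,"dz": 0.004,"ax": 0,"ay": 0,"az": 0,"gripper": 0}
    - {"dx": 0,"dy": 0,"dz": 0,"ax": 0,"ay": 0,"az": 0,"gripper": 0}

```text
clock: 10.52
eef_pos: [586.6, 171.1, 230.5]
tool_rot: [2.902, -0.209, 0.478]
force: [-13.7, 1.5, 22.6]
width: 27.4
gripper_force: 65.9
```

Call:
step_arm:
  plan:
    - {"dx": 0,"dy": 0,"dz": -0.004,"ax": 0,"ay": 0,"az": 0,"gripper": 0}
    - {"dx": 0,"dy": 0,"dz": 0,"ax": 0,"ay": 0,"az": 0,"gripper": 1}
    - {"dx": 0,"dy": 0,"dz": 0,"ax": 0,"ay": 0,"az": 0,"gripper": 1}
    - {"dx": 0,"dy": 0,"dz": 0,"ax": 0,"ay": 0,"az": 0,"gripper": 1}
    - {"dx": 0,"dy": 0,"dz": 0,"ax": 0,"ay": 0,"az": 0,"gripper": 1}
    - {"dx": 0,"dy": 0,"dz": 0,"ax": 0,"ay": 0,"az": 0,"gripper": 1}
    - {"dx": 0,"dy": 0,"dz": 0,"ax": 0,"ay": 0,"az": 0,"gripper": 1}

```text
clock: 11.4
eef_pos: [585.7, 170.3, 228.2]
tool_rot: [2.903, -0.205, 0.477]
force: [0.1, 0.0, 0.6]
width: 85.2
gripper_force: 0.0
```

```bash
python3 plan2.py w 114.2 0
```

```text
t 11.4 pos [585.7406 170.3295 228.2218] rot [ 2.9025 -0.2052  0.4774] q [-0.47    0.5176  0.0226  1.8844  0.4218  0.5695 -1.9073] F [0.1215 0.0131 0.6232] M [0.1714 0.2667 0.0061] w 85.20838934856597 0.0
rim-collar along u -2.182394459970241 lateral [-1.4138  0.0621 -0.4276] force along u None
turn deg 0.1 units [ 0.0003 -0.0014  0.    ]
shift 2.8 units [ 0.0051  0.0026 -0.0073]
```

Call:
step_arm:
  plan:
    - {"dx": 0,"dy": 0,"dz": -0.1,"ax": 0,"ay": 0,"az": 0,"gripper": 1}
    - {"dx": 0,"dy": 0,"dz": -0.15,"ax": 0,"ay": 0,"az": 0,"gripper": 1}
    - {"dx": 0,"dy": 0,"dz": -0.15,"ax": 0,"ay": 0,"az": 0,"gripper": 1}
    - {"dx": 0,"dy": 0,"dz": 0,"ax": 0,"ay": 0,"az": 0,"gripper": 1}

```text
clock: 11.9
eef_pos: [552.6, 186.3, 346.3]
tool_rot: [2.903, -0.213, 0.479]
force: [0.8, 0.3, 0.0]
width: 85.5
gripper_force: 0.0
```

Run:
```python
from wp import *
p,R=now()
legs(p,R,[([480,150,340],down(np.radians(-15.6))),([470,-150,330],None),([434.7,-326.5,180],None),([434.7,-326.5,89],None)])
from h import *
from cell import ctrl
d=ctrl.get_image("scene");P=cloud(d)+[-.85,.75,-1.7];Q=P[(P>[500,100,215]).all(-1)&(P<[680,240,270]).all(-1)]
T=Q[(Q-WIDE[0])@WIDE[1]>132];print(len(T),(T.mean(0)-WIDE[0])@WIDE[1],T.mean(0),"expect",WIDE[0]+137*WIDE[1])
c=lambda i,x,y:cv2.resize(i["color"][y:y+120,x:x+160],(600,450))
cv2.imwrite("pics/n4.png",c(d,300,130)[...,::-1])
```

```text
t 11.9 pos [552.5556 186.3409 346.3216] rot [ 2.9031 -0.2129  0.4788] q [-0.4887  0.3397 -0.0302  1.7991  0.3507  0.8301 -1.8494] F [0.7699 0.2814 0.0002] M [0.1313 0.3066 0.0296] w 85.45564337254253 0.0
turn deg 45.2 units [ 0.0933 -0.185   0.4579]
shift 81.4 units [-0.2004  0.1817  0.0211]
shift 300.3 units [0.2368 0.9721 0.0333]
shift 234.3 units [0.0449 0.5983 0.5   ]
shift 91.0 units [ 0.     -0.      0.3033]
281 135.38208085504792 [581.283  172.8063 251.1362] expect [580.3356 173.3282 252.4891]
```

View pics/n4.png

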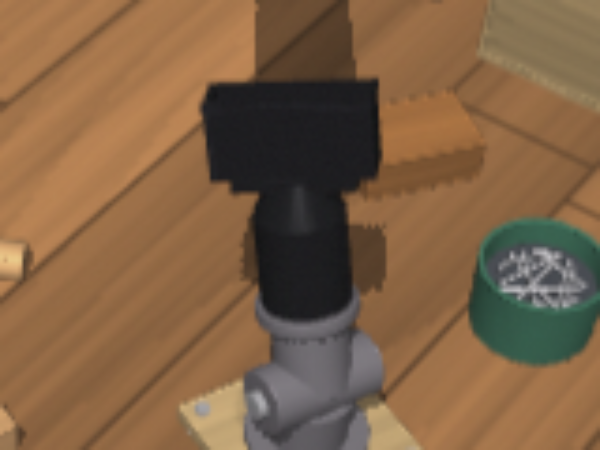

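Call:
step_arm:
  plan:
    - {"dx": 0,"dy": 0,"dz": 0,"ax": 0.0187,"ay": -0.037,"az": 0.0916,"gripper": 1}
    - {"dx": 0,"dy": 0,"dz": 0,"ax": 0.0187,"ay": -0.037,"az": 0.0916,"gripper": 1}
    - {"dx": 0,"dy": 0,"dz": 0,"ax": 0.0187,"ay": -0.037,"az": 0.0916,"gripper": 1}
    - {"dx": 0,"dy": 0,"dz": 0,"ax": 0.0187,"ay": -0.037,"az": 0.0916,"gripper": 1}
    - {"dx": 0,"dy": 0,"dz": 0,"ax": 0.0187,"ay": -0.037,"az": 0.0916,"gripper": 1}
    - {"dx": -0.1,"dy": 0.09,"dz": 0.01,"ax": 0,"ay": 0,"az": 0,"gripper": 1}
    - {"dx": -0.1,"dy": 0.09,"dz": 0.01,"ax": 0,"ay": 0,"az": 0,"gripper": 1}
    - {"dx": 0.034,"dy": 0.139,"dz": 0.005,"ax": 0,"ay": 0,"az": 0,"gripper": 1}
    - {"dx": 0.034,"dy": 0.139,"dz": 0.005,"ax": 0,"ay": 0,"az": 0,"gripper": 1}
    - {"dx": 0.034,"dy": 0.139,"dz": 0.005,"ax": 0,"ay": 0,"az": 0,"gripper": 1}
    - {"dx": 0.034,"dy": 0.139,"dz": 0.005,"ax": 0,"ay": 0,"az": 0,"gripper": 1}
    - {"dx": 0.034,"dy": 0.139,"dz": 0.005,"ax": 0,"ay": 0,"az": 0,"gripper": 1}
    - {"dx": 0.034,"dy": 0.139,"dz": 0.005,"ax": 0,"ay": 0,"az": 0,"gripper": 1}
    - {"dx": 0.034,"dy": 0.139,"dz": 0.005,"ax": 0,"ay": 0,"az": 0,"gripper": 1}
    - {"dx": 0,"dy": 0,"dz": 0,"ax": 0,"ay": 0,"az": 0,"gripper": 1}

```text
clock: 13.82
eef_pos: [467.3, -155.6, 326.2]
tool_rot: [3.134, 0.008, -0.282]
force: [-0.1, 0.4, -0.2]
width: 85.5
gripper_force: 0.0
```

Run:
```python
from wp import *
p,R=now()
legs(p,R,[([434.7,-326.5,180],down(np.radians(-15.6))),([434.7,-326.5,89],None)])
```

```text
t 13.82 pos [ 467.3202 -155.6426  326.2266] rot [ 3.1337  0.0079 -0.2816] q [ 0.1338  0.3245  0.169   1.8425 -0.0547  0.9874 -1.5277] F [-0.1199  0.4495 -0.2038] M [0.0004 0.0114 0.0136] w 85.50132018467407 0.0
turn deg 0.8 units [ 0.005   0.005  -0.0059]
shift 227.2 units [0.0484 0.5778 0.4874]
shift 91.0 units [ 0.     -0.      0.3033]
```

Call:
step_arm:
  plan:
    - {"dx": 0.0097,"dy": 0.1155,"dz": 0.0975,"ax": 0.005,"ay": 0.005,"az": -0.0059,"gripper": 1}
    - {"dx": 0.0097,"dy": 0.1155,"dz": 0.0975,"ax": 0,"ay": 0,"az": 0,"gripper": 1}
    - {"dx": 0.0097,"dy": 0.1155,"dz": 0.0975,"ax": 0,"ay": 0,"az": 0,"gripper": 1}
    - {"dx": 0.0097,"dy": 0.1155,"dz": 0.0975,"ax": 0,"ay": 0,"az": 0,"gripper": 1}
    - {"dx": 0.0097,"dy": 0.1155,"dz": 0.0975,"ax": 0,"ay": 0,"az": 0,"gripper": 1}
    - {"dx": 0,"dy": 0,"dz": 0,"ax": 0,"ay": 0,"az": 0,"gripper": 1}
    - {"dx": 0,"dy": 0,"dz": 0,"ax": 0,"ay": 0,"az": 0,"gripper": 1}

```text
clock: 14.7
eef_pos: [437.6, -320.9, 180.7]
tool_rot: [-3.138, -0.001, -0.264]
force: [-0.6, -0.1, 0.1]
width: 85.1
gripper_force: 0.0
```

Run:
```python
from wp import *
p,R=now()
legs(p,R,[([434.7,-326.5,130],down(np.radians(-15.6))),([434.7,-326.5,89],None)])
```

```text
t 14.7 pos [ 437.6057 -320.9032  180.7117] rot [-3.1376 -0.0011 -0.2638] q [ 0.4873  0.5767  0.1443  1.8952 -0.1317  0.679  -1.1232] F [-0.6459 -0.1461  0.0947] M [-0.0232 -0.027  -0.0441] w 85.11843473068048 0.0
turn deg 0.5 units [-0.0025 -0.0007  0.0054]
shift 51.1 units [-0.0043  0.0206  0.169 ]
shift 41.0 units [ 0.     -0.      0.1367]
```

Call:
step_arm:
  plan:
    - {"dx": -0.0043,"dy": 0.0206,"dz": 0.019,"ax": -0.0025,"ay": -0.0007,"az": 0.0054,"gripper": 1}
    - {"dx": 0,"dy": 0,"dz": 0.075,"ax": 0,"ay": 0,"az": 0,"gripper": 1}
    - {"dx": 0,"dy": 0,"dz": 0.075,"ax": 0,"ay": 0,"az": 0,"gripper": 1}
    - {"dx": 0,"dy": 0,"dz": 0.07,"ax": 0,"ay": 0,"az": 0,"gripper": 1}
    - {"dx": 0,"dy": 0,"dz": 0.064,"ax": 0,"ay": 0,"az": 0,"gripper": 1}
    - {"dx": 0,"dy": 0,"dz": 0,"ax": 0,"ay": 0,"az": 0,"gripper": 1}
    - {"dx": 0,"dy": 0,"dz": 0,"ax": 0,"ay": 0,"az": 0,"gripper": 1}

```text
clock: 15.58
eef_pos: [435.2, -328.1, 91.2]
tool_rot: [3.14, -0.003, -0.273]
force: [0.9, -0.7, -0.2]
width: 85.4
gripper_force: 0.0
```

Run:
```python
from wp import *
p,R=now()
legs(p,R,[([434.7,-326.5,89],down(np.radians(-15.6)))])
```

```text
t 15.57 pos [ 435.2433 -328.0753   91.1791] rot [ 3.1398 -0.0026 -0.2726] q [ 0.5208  0.7201  0.112   1.9481 -0.159   0.4787 -1.0971] F [ 0.8973 -0.6895 -0.166 ] M [-0.0221  0.007  -0.0159] w 85.42249343616821 0.0
turn deg 0.2 units [ 0.0011 -0.0017 -0.0002]
shift 2.7 units [-0.0032 -0.0046  0.0073]
```

Call:
step_arm:
  plan:
    - {"dx": -0.0032,"dy": -0.0046,"dz": 0.006,"ax": 0.001,"ay": -0.0017,"az": 0,"gripper": 1}
    - {"dx": 0,"dy": 0,"dz": 0,"ax": 0,"ay": 0,"az": 0,"gripper": 0}
    - {"dx": 0,"dy": 0,"dz": 0,"ax": 0,"ay": 0,"az": 0,"gripper": 0}
    - {"dx": 0,"dy": 0,"dz": 0,"ax": 0,"ay": 0,"az": 0,"gripper": 0}
    - {"dx": 0,"dy": 0,"dz": 0,"ax": 0,"ay": 0,"az": 0,"gripper": 0}
    - {"dx": 0,"dy": 0,"dz": 0,"ax": 0,"ay": 0,"az": 0,"gripper": 0}
    - {"dx": 0,"dy": 0,"dz": 0,"ax": 0,"ay": 0,"az": 0,"gripper": 0}
    - {"dx": 0,"dy": 0,"dz": 0,"ax": 0,"ay": 0,"az": 0,"gripper": 0}
    - {"dx": 0,"dy": 0,"dz": 0,"ax": 0,"ay": 0,"az": 0,"gripper": 0}

```text
clock: 16.7
eef_pos: [434.1, -326.6, 88.6]
tool_rot: [-3.141, 0.001, -0.273]
force: [-0.3, 0.6, 2.6]
width: 16.8
gripper_force: 60.3
```

Run:
```python
from wp import *
p,R=now();h=p[2]
C,u=SLIM;print(C,u)
ax=np.cross([0,0,-1],-u);Rt=Rn.from_rotvec(ax/np.linalg.norm(ax)*np.arcsin(np.linalg.norm(ax)))*R
legs(p,R,[(p+[0,0,205],None),(p+[0,0,205],Rt),(C+u*(h+80),None)])
```

```text
t 16.7 pos [ 434.0647 -326.5822   88.6243] rot [-3.1415  0.0012 -0.2733] q [ 0.5208  0.724   0.111   1.9503 -0.1599  0.4768 -1.0975] F [-0.2793  0.5542  2.5514] M [-0.0537  0.1552  0.0011] w 16.80424132273575 60.334542989730835
[ 647.1711 -190.4935  123.3228] [-0.2321  0.0351  0.972 ]
shift 205.0 units [-0.0008 -0.0001 -0.6833]
turn deg 13.6 units [ 0.0185  0.1497 -0.    ]
shift 0.0 units [0. 0. 0.]
shift 224.7 units [ 0.4119 -0.6099  0.1383]
```

Call:
step_arm:
  plan:
    - {"dx": 0,"dy": 0,"dz": -0.1,"ax": 0,"ay": 0,"az": 0,"gripper": 0}
    - {"dx": 0,"dy": 0,"dz": -0.15,"ax": 0,"ay": 0,"az": 0,"gripper": 0}
    - {"dx": 0,"dy": 0,"dz": -0.15,"ax": 0,"ay": 0,"az": 0,"gripper": 0}
    - {"dx": 0,"dy": 0,"dz": -0.15,"ax": 0,"ay": 0,"az": 0,"gripper": 0}
    - {"dx": 0,"dy": 0,"dz": -0.135,"ax": 0,"ay": 0,"az": 0,"gripper": 0}
    - {"dx": 0,"dy": 0,"dz": 0,"ax": 0.0093,"ay": 0.075,"az": 0,"gripper": 0}
    - {"dx": 0,"dy": 0,"dz": 0,"ax": 0.0093,"ay": 0.075,"az": 0,"gripper": 0}
    - {"dx": 0.103,"dy": -0.15,"dz": 0.02,"ax": 0,"ay": 0,"az": 0,"gripper": 0}
    - {"dx": 0.103,"dy": -0.15,"dz": 0.02,"ax": 0,"ay": 0,"az": 0,"gripper": 0}
    - {"dx": 0.103,"dy": -0.15,"dz": 0.035,"ax": 0,"ay": 0,"az": 0,"gripper": 0}
    - {"dx": 0.103,"dy": -0.15,"dz": 0.035,"ax": 0,"ay": 0,"az": 0,"gripper": 0}
    - {"dx": 0,"dy": 0,"dz": 0,"ax": 0,"ay": 0,"az": 0,"gripper": 0}
    - {"dx": 0,"dy": 0,"dz": 0,"ax": 0,"ay": 0,"az": 0,"gripper": 0}

```text
clock: 18.32
eef_pos: [604.8, -187.1, 295.1]
tool_rot: [-3.112, -0.232, -0.276]
force: [-0.1, -0.1, -0.5]
width: 17.0
gripper_force: 59.9
```

```bash
python3 plan2.py s 88.6 62 25
python3 - <<'E'
from h import *
from cell import ctrl
d=ctrl.get_image("scene");t=ctrl.get_image("top")
c=lambda i,x,y:cv2.resize(i["color"][y:y+120,x:x+160],(400,300))
cv2.imwrite("pics/n5.png",np.hstack([c(d,210,230),c(t,330,140)])[...,::-1])
E
```

```text
t 18.32 pos [ 604.8183 -187.1476  295.0882] rot [-3.1123 -0.2323 -0.2761] q [ 0.1702  0.462   0.1484  1.7402 -0.1522  0.7171 -1.4445] F [-0.0565 -0.0533 -0.5124] M [0.0252 0.3036 0.032 ] w 17.017867363368186 59.94020462036133
rim-collar along u 88.31392276398432 lateral [-1.5255 -2.8133 -0.2627] force along u None
turn deg 0.2 units [0.0001 0.0018 0.    ]
shift 26.5 units [ 0.0016 -0.0104  0.0877]
turn deg 0.0 units [0. 0. 0.]
shift 37.0 units [0.     0.     0.1233]
```

View pics/n5.png

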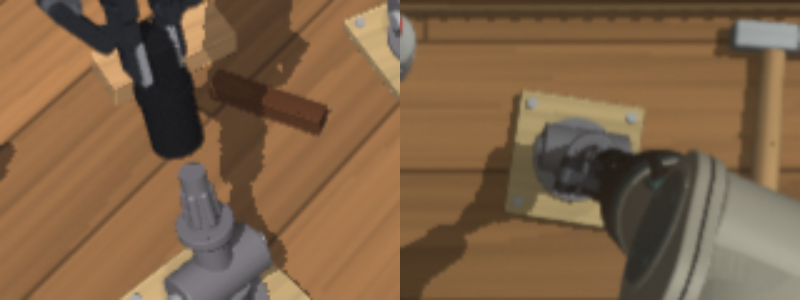

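Call:
step_arm:
  plan:
    - {"dx": 0.0016,"dy": -0.0104,"dz": 0.04,"ax": 0,"ay": 0.0018,"az": 0,"gripper": 0}
    - {"dx": 0,"dy": 0,"dz": 0.045,"ax": 0,"ay": 0,"az": 0,"gripper": 0}
    - {"dx": 0,"dy": 0,"dz": 0,"ax": 0,"ay": 0,"az": 0,"gripper": 0}
    - {"dx": 0,"dy": 0,"dz": 0,"ax": 0,"ay": 0,"az": 0,"gripper": 0}

```text
clock: 18.92
eef_pos: [612.7, -185.5, 271.1]
tool_rot: [-3.112, -0.237, -0.277]
force: [-0.3, -0.2, 0.3]
width: 17.1
gripper_force: 60.0
```

```bash
python3 plan2.py s 88.6 25
python3 - <<'E'
from wp import *
from h import *
from cell import ctrl
s=ctrl.read_state();p=np.array(s["eef_pos"]);z=Rn.from_euler("xyz",s["tool_rot"]).apply([0,0,1])
d=ctrl.get_image("scene");C,u=SLIM
def proj(X):
    T=d["T"];q=(np.atleast_2d(X)-[-.85,.75,-1.7]-T[:3,3])@T[:3,:3];r=q[:,:2]/q[:,2:];return r*(1+d["k1"]*(r**2).sum(1,keepdims=True))*d["fx"]+[d["cx"],d["cy"]]
A=proj([p+z*88.6,p+z*40]);B=proj([C+53*u,C])
print("rim,mid",A,"tip,collar",B)
x0,y0=230,250;im=cv2.resize(d["color"][y0:y0+90,x0:x0+120],None,fx=6,fy=6,interpolation=cv2.INTER_CUBIC)[...,::-1].copy()
im=cv2.convertScaleAbs(im,alpha=1.6)
f=lambda q:tuple(int(v) for v in ((q-[x0,y0]+.5)*6))
cv2.line(im,f(A[0]),f(A[1]),(0,0,255),1);cv2.line(im,f(B[0]),f(B[1]),(0,255,0),1)
cv2.imwrite("pics/n6.png",im)
E
```

```text
t 18.93 pos [ 612.7304 -185.451   271.1031] rot [-3.1117 -0.2368 -0.2772] q [ 0.1705  0.4967  0.1402  1.7559 -0.1609  0.662  -1.4428] F [-0.2758 -0.2121  0.2936] M [0.0706 0.2947 0.0327] w 17.1219666931959 59.99252736568451
rim-collar along u 63.22184569013727 lateral [ 0.9427 -0.3123  0.2364] force along u None
turn deg 0.1 units [-0.0001 -0.001  -0.    ]
shift 38.2 units [-0.0029 -0.0002  0.1274]
rim,mid [[285.3898 295.3997]
 [280.2563 276.1792]] tip,collar [[286.1508 298.9919]
 [291.3213 318.4397]]
```

View pics/n6.png

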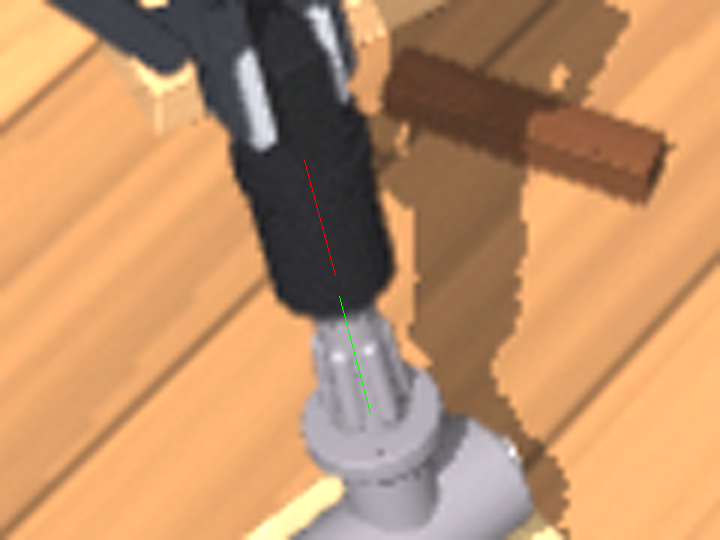

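Call:
step_arm:
  plan:
    - {"dx": -0.003,"dy": 0,"dz": 0.015,"ax": 0,"ay": -0.001,"az": 0,"gripper": 0}
    - {"dx": 0,"dy": 0,"dz": 0.028,"ax": 0,"ay": 0,"az": 0,"gripper": 0}
    - {"dx": 0,"dy": 0,"dz": 0.028,"ax": 0,"ay": 0,"az": 0,"gripper": 0}
    - {"dx": 0,"dy": 0,"dz": 0.028,"ax": 0,"ay": 0,"az": 0,"gripper": 0}
    - {"dx": 0,"dy": 0,"dz": 0.028,"ax": 0,"ay": 0,"az": 0,"gripper": 0}
    - {"dx": 0,"dy": 0,"dz": 0,"ax": 0,"ay": 0,"az": 0,"gripper": 0}
    - {"dx": 0,"dy": 0,"dz": 0,"ax": 0,"ay": 0,"az": 0,"gripper": 0}

```text
clock: 19.85
eef_pos: [620.6, -186.2, 234.0]
tool_rot: [-3.111, -0.235, -0.277]
force: [-0.6, 0.1, -2.1]
width: 17.2
gripper_force: 60.0
```

```bash
python3 plan2.py s 88.6 0
```

```text
t 19.85 pos [ 620.6354 -186.1932  233.9814] rot [-3.1115 -0.2349 -0.2768] q [ 0.1793  0.5521  0.126   1.7745 -0.1742  0.59   -1.4314] F [-0.5912  0.0904 -2.1431] M [0.1627 0.5059 0.0253] w 17.246600265979446 60.03103315830231
rim-collar along u 25.27653427596823 lateral [-0.1106  0.3466 -0.0389] force along u None
turn deg 0.0 units [-0.0003  0.0002  0.    ]
shift 25.3 units [0.0006 0.0009 0.0843]
```

Call:
step_arm:
  plan:
    - {"dx": 0,"dy": 0.001,"dz": 0.013,"ax": 0,"ay": 0,"az": 0,"gripper": 0}
    - {"dx": 0,"dy": 0,"dz": 0.013,"ax": 0,"ay": 0,"az": 0,"gripper": 0}
    - {"dx": 0,"dy": 0,"dz": 0.013,"ax": 0,"ay": 0,"az": 0,"gripper": 0}
    - {"dx": 0,"dy": 0,"dz": 0.013,"ax": 0,"ay": 0,"az": 0,"gripper": 0}
    - {"dx": 0,"dy": 0,"dz": 0.01,"ax": 0,"ay": 0,"az": 0,"gripper": 0}
    - {"dx": 0,"dy": 0,"dz": 0,"ax": 0,"ay": 0,"az": 0,"gripper": 0}

```text
clock: 20.6
eef_pos: [624.9, -186.8, 215.7]
tool_rot: [-3.111, -0.235, -0.277]
force: [-2.2, 2.8, 1.4]
width: 17.3
gripper_force: 60.7
```

```bash
python3 plan2.py s 88.6 0
```

```text
t 20.6 pos [ 624.9071 -186.7869  215.74  ] rot [-3.1112 -0.2348 -0.2765] q [ 0.1845  0.5807  0.1179  1.7806 -0.1806  0.5552 -1.4255] F [-2.242   2.78    1.4424] M [0.7862 0.9733 0.1693] w 17.328003700257362 60.66565990447998
rim-collar along u 6.532555076615171 lateral [-0.1914  0.4459 -0.0618] force along u None
turn deg 0.1 units [-0.0005  0.0002 -0.    ]
shift 6.5 units [0.0009 0.001  0.0218]
```

Call:
step_arm:
  plan:
    - {"dx": -0.003,"dy": -0.0025,"dz": 0.009,"ax": 0,"ay": 0,"az": 0,"gripper": 0}
    - {"dx": 0,"dy": 0,"dz": 0.009,"ax": 0,"ay": 0,"az": 0,"gripper": 0}
    - {"dx": 0,"dy": 0,"dz": 0,"ax": 0,"ay": 0,"az": 0,"gripper": 0}

```text
clock: 20.98
eef_pos: [625.9, -186.7, 211.2]
tool_rot: [-3.112, -0.237, -0.277]
force: [-4.0, 2.1, 5.2]
width: 17.3
gripper_force: 61.5
```

```bash
python3 plan2.py s 88.6 0
```

```text
t 20.98 pos [ 625.8913 -186.6683  211.1937] rot [-3.1116 -0.2365 -0.277 ] q [ 0.1845  0.5872  0.1165  1.784  -0.182   0.5435 -1.4252] F [-3.9852  2.1122  5.2417] M [0.663  0.9204 0.1517] w 17.27525191758854 61.46294116973877
rim-collar along u 1.8890696585823428 lateral [-0.1527  0.6379 -0.0595] force along u None
turn deg 0.1 units [-0.0002 -0.0009  0.    ]
shift 2.0 units [0.0015 0.0018 0.0063]
```

Call:
step_arm:
  plan:
    - {"dx": -0.002,"dy": -0.002,"dz": 0.005,"ax": 0,"ay": 0,"az": 0,"gripper": 0}
    - {"dx": 0,"dy": 0,"dz": 0.004,"ax": 0,"ay": 0,"az": 0,"gripper": 0}
    - {"dx": 0,"dy": 0,"dz": 0,"ax": 0,"ay": 0,"az": 0,"gripper": 0}

```text
clock: 21.35
eef_pos: [626.3, -186.6, 209.2]
tool_rot: [-3.112, -0.238, -0.277]
force: [-5.5, 3.1, 10.2]
width: 17.5
gripper_force: 62.0
```

Call:
step_arm:
  plan:
    - {"dx": 0,"dy": 0,"dz": 0.005,"ax": 0,"ay": 0,"az": 0,"gripper": 0}
    - {"dx": 0,"dy": 0,"dz": 0,"ax": 0,"ay": 0,"az": 0,"gripper": 0}

```text
clock: 21.6
eef_pos: [626.4, -186.6, 209.1]
tool_rot: [-3.112, -0.238, -0.277]
force: [-10.3, 3.6, 20.1]
width: 17.3
gripper_force: 63.5
```

Call:
step_arm:
  plan:
    - {"dx": 0,"dy": 0,"dz": 0.002,"ax": 0,"ay": 0,"az": 0,"gripper": 0}
    - {"dx": 0,"dy": 0,"dz": 0,"ax": 0,"ay": 0,"az": 0,"gripper": 0}

```text
clock: 21.85
eef_pos: [626.4, -186.6, 209.1]
tool_rot: [-3.112, -0.238, -0.277]
force: [-13.1, 4.6, 24.2]
width: 17.1
gripper_force: 64.3
```

Call:
step_arm:
  plan:
    - {"dx": 0,"dy": 0,"dz": -0.004,"ax": 0,"ay": 0,"az": 0,"gripper": 0}
    - {"dx": 0,"dy": 0,"dz": -0.003,"ax": 0,"ay": 0,"az": 0,"gripper": 1}
    - {"dx": 0,"dy": 0,"dz": 0,"ax": 0,"ay": 0,"az": 0,"gripper": 1}
    - {"dx": 0,"dy": 0,"dz": 0,"ax": 0,"ay": 0,"az": 0,"gripper": 1}
    - {"dx": 0,"dy": 0,"dz": 0,"ax": 0,"ay": 0,"az": 0,"gripper": 1}
    - {"dx": 0,"dy": 0,"dz": 0,"ax": 0,"ay": 0,"az": 0,"gripper": 1}
    - {"dx": 0,"dy": 0,"dz": 0,"ax": 0,"ay": 0,"az": 0,"gripper": 1}
    - {"dx": 0,"dy": 0,"dz": -0.1,"ax": 0,"ay": 0,"az": 0,"gripper": 1}
    - {"dx": 0,"dy": 0,"dz": -0.15,"ax": 0,"ay": 0,"az": 0,"gripper": 1}
    - {"dx": 0,"dy": 0,"dz": -0.15,"ax": 0,"ay": 0,"az": 0,"gripper": 1}
    - {"dx": 0,"dy": 0,"dz": -0.05,"ax": 0,"ay": 0,"az": 0,"gripper": 1}
    - {"dx": 0,"dy": 0,"dz": 0,"ax": 0,"ay": 0,"az": 0,"gripper": 1}

```text
clock: 23.35
eef_pos: [594.7, -181.1, 339.7]
tool_rot: [-3.111, -0.237, -0.277]
force: [0.7, 0.7, -0.5]
width: 85.4
gripper_force: 0.0
```

Run:
```python
from wp import *
from h import *
from cell import ctrl
now()
d=ctrl.get_image("scene");P=cloud(d)+[-.85,.75,-1.7]
for (C,u),hh in((WIDE,137),(SLIM,100)):
    q=P-C;t=q@u;r=np.linalg.norm(q-t[...,None]*u,axis=-1)
    m=(r<50)&(t>hh-4)&(t<hh+8);print(m.sum(),"top t",np.median(t[m]),"mean",P[m].mean(0),"expect",C+u*hh)
c=lambda x,y:cv2.resize(d["color"][y:y+120,x:x+160],(400,300),interpolation=cv2.INTER_CUBIC)
cv2.imwrite("pics/n7.png",np.hstack([c(310,130),c(220,230)])[...,::-1])
```

```text
t 23.35 pos [ 594.7104 -181.1321  339.7427] rot [-3.1114 -0.2372 -0.2768] q [ 0.1507  0.3983  0.1648  1.7117 -0.1366  0.8037 -1.4653] F [ 0.6682  0.6725 -0.4988] M [0.0388 0.222  0.0163] w 85.39174880538296 0.0
241 top t 135.90089589097795 mean [581.0512 172.4473 251.467 ] expect [580.3356 173.3282 252.4891]
154 top t 99.70560686587415 mean [ 625.555  -188.0168  220.6984] expect [ 623.9564 -186.9826  220.5275]
```

View pics/n7.png

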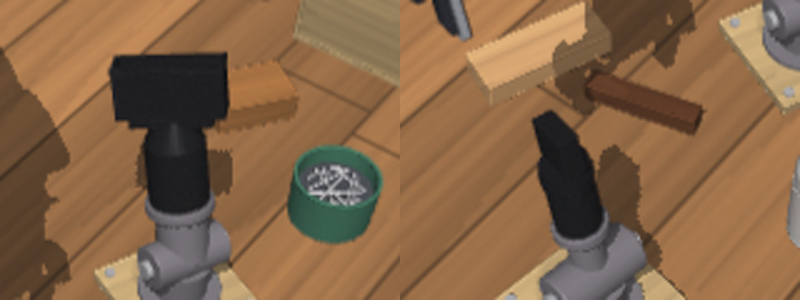

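Both parts sit with their rims on the collars, the heights match, and the robot is clear of everything.

```bash
python3 -c "
from cell import ctrl
print(ctrl.finish_job())"
```

```text
the job is handed in; nothing more can be done
None
```

The sweep nozzle is on the thicker spigot and the blanking cap is on the thinner one. Each was pushed to its hard stop with about 26 N, with its rim against the collar. The robot is clear of both parts, and the job was handed in at about 23.4 s; no verdict came back.

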